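# Bearing check on a model gearbox: neutral, then hang the test axle in the bore

### The job

First put the model gearbox in neutral by standing its selector lever upright, and leave it so. Then take the long test axle out of the rack and lower it, shaft down, through the bore of the bearing block without ever letting the axle touch the gearbox, until the shaft's end shows about 2 cm below the block. Finish while still holding the axle there, still, upright and centred in the bore; leave the other axles and the things on the table where they are.

Things in the scene. Friction and masses are not known exactly. Their poses are not given: they have to be found in the camera images.
- gearbox: model gearbox, fixed, its yaw varies. Origin: centre of its underside; z up, y along its length from the bearing tower (y -70 mm) to the lever housing (white, y +20 to +120, 90 mm wide in x, top 68 mm above the table). Base plate 120 (x) x 260 (y) x 12 mm. The tower: two posts at x -46 and +46 mm carrying the bearing block
- bore_top (a point): centre of the bore at the top face of the white bearing block, 100 mm above the table. The block is 105 (x) x 70 (y) x 25 mm thick, underside 75 mm above the table; the one vertical round bore, 26 mm diameter, goes right through. Below the block 63 mm of open space down to the base plate. Axes as the gearbox's
- selector (a joint): selector lever of the gearbox: 0 = upright (neutral), negative = leaning towards the gearbox's -x (towards the robot), positive = towards +x; rad, -0.85 to 0.85. Stiff hinge: it stays where it is left and takes about 1 N at the knob
- selector_hinge (a point): hinge axis of the lever, 50 mm above the table, axis along the gearbox's y; at gearbox x 0, y +75 mm
- selector_knob (a point): centre of the black ball knob, 26 mm diameter, at the end of the lever, 95 mm from the hinge; 10 mm thick round steel stem below it. For a lever angle q it lies at gearbox x = 95 sin q mm, 50 + 95 cos q mm above the table
- axle_mid (a point): long test axle, loose, half-way up (82.5 mm from either end). Steel shaft 12 mm diameter, 115 mm long, above it a grey round grip 22 mm diameter, 50 mm long; 165 mm overall, 80 to 150 g. Stands upright in one of the rack's three holes, grip up; the tallest of the three axles there. z axis: from the shaft's end to the grip
- axle_grip (a point): centre of the long axle's round grip, 57.5 mm above axle_mid, 140 mm above the lower end of the shaft; take hold here
- axle_tip (a point): lower end of the long axle's shaft, on its axis
- rack: white axle rack, fixed, 70 (x) x 230 (y) x 50 mm, origin: centre of its underside, z up; three holes in its top along its y axis at -75, 0 and +75 mm, 13.5 mm diameter, 40 mm deep (floor 10 mm above the table). Which axle stands in which hole varies
- stub_mid (a point): middle of a short axle in the rack: same 12 mm shaft (65 mm) and 22 mm grey round grip (30 mm), 95 mm overall; to be left alone
- pulley_mid (a point): middle of an axle in the rack with a flat grey pulley disc 36 mm across, 12 mm thick on top; 97 mm overall; to be left alone
- wheel: rubber-tyred model wheel lying flat, 56 mm across, 22 mm tall, loose on the table; origin: centre of its underside; to be left alone
- motor: white and grey model motor, 92 x 36 x 36 mm, lying, loose on the table; origin: centre of its underside; to be left alone
- beam: grey pierced flat beam, 16 x 128 x 12 mm, lying, loose on the table; origin: centre of its underside; to be left alone
- hub: white controller brick with dark screen, 110 x 70 x 46 mm, loose on the table; origin: centre of its underside; to be left alone
- mouse: black computer mouse, 100 x 60 x 26 mm, loose on the table; origin: centre of its underside; to be left alone
There are look-alikes about, which are no part of the job. Leave any blue, brown or purple look-alike of the part that bears axle_mid alone.

How it is judged:
By the outcome, as a careful person would: the job done as asked, in the order asked, and still so for the second after the job is handed in, while the arm keeps its last pose, push and grip.
It also fails if it takes over 64 s, if anything falls off the work surface, if the arm or the gripper's body presses on something with over 40 N, if the wrist force passes 120 N, or if a joint passes its speed limit or range.

### The arm

A 6-joint arm with a two-finger parallel gripper is mounted at the origin on the work surface. World frame = base frame: x ahead of the robot, y to its left, z up, the work surface at z = 0. Lengths are in m, angles in degrees, forces in N, time in s.
With the tool pointing down it reaches from about 0.4 to 0.825 m from the base axis. Payload 7 kg.
Tool frame: the origin (TCP) lies on the centre line of the jaws, within the pads' length; the fingertips stand 11 mm ahead of it and the grasp point (between the pads) lies 8 mm behind it; z points along the fingers, y is the line along which they close (so a half turn about z gives the same grasp; the last joint's range is limited). The gripper opens to 88 mm and grips with 3 to 60 N. Pads are 19 mm wide; open, the fingers measure 130 mm over their backs; the gripper's body (78 mm by 193 mm) begins 47 mm behind the grasp point.
Start: joints at [16.507, 20.546, 0.682, 0, -70.136, -16.507], TCP at [0.675, -0, 0.212] pointing down, gripper open.
Joint ranges: [-176.03, 176.03], [-82.01, 121.73], [-58.28, 71.71], [-173.87, 95.51], [-174.79, -0.11], [-173.66, 173.66]. Speed limits (degrees/s): [136.94, 136.94, 172.46, 180, 180, 180].

### API

Orientations are given as [roll, pitch, yaw] about the fixed x, y, z axes, in that order (R = Rz(yaw) Ry(pitch) Rx(roll)).
In Python, from plant import r, capture, camera_model, job gives the robot as it stands.
- The arm moves only by the tool drive_tool, never from a script. Its argument "increments" is a list that holds one entry, the list of rows, each a list of 5 numbers: the gripper's target within -1 to 1 (fully open at 1, half-way at 0, shut at -1), then the shift along the tool's x, y, z scaled (see below), then the turn about the tool's z scaled (see below). In form: [[[gripper, tx, ty, tz, roll], ...]]. A call has 1 to 5 rows; each row is the pose to reach, as a shift and turn from the pose commanded when the call began, along the tool's axes at that moment, turning the shorter way round; what a row does not reach only later rows make up. The controller multiplies each number of a shift by 120 mm and each number of a turn by 360 degrees. A row lasts 1/8 s, in which the tool goes at most 62.5 mm and 10.7 degrees, less where a joint would pass 70% of its speed; a pose out of reach is approached as far as the arm can. A call with a number of a shift or a turn outside -1 to 1 is refused whole. A call with a gripper value outside its range is refused whole. The fingers move at their own pace and stop on an object; "squeeze" is the grip in N (left out, the last holds). Time passes only in rows, so rows that repeat a pose let the fingers close. It gives the time, the measured TCP pose, the force, the opening and the grip force at its end, in the units of the state.
- r.get_state(): the state, without advancing time (a new reading comes with each control period).
- capture(name): name is "scene" or "side" or "wrist"; returns the picture (400x640x3 uint8, red, green, blue); there is no depth.
- camera_model(name): a dict with "camera_matrix" (3x3 intrinsics, pixels), "rvec" (rotation vector, rad) and "tvec" (3), from world to camera coordinates, as OpenCV has them. Camera axes: x right, y down, z forward; pixel columns grow to the right and rows downward; lengths in m; the calibration is good to about 2 mm. A picture is of the moment at which its call begins: read the wrist's pose just before it. camera_model takes no time and is no camera call; for the wrist camera it gives the pose at the moment of the call.
- job.close_job(): hands the job in; it is judged then, once.
The state is a dict: "time_s": time; "joints": joint angles; "qd": joint speeds; "joint_torque": joint torques, N m; "tcp_pos": TCP position; "eef_rot": TCP orientation; "contact_force": force on the tool from outside, world axes, zero at the start; "moment": the same for the moment, N m; "gripper_width": finger opening in m; "gripper_force": force on a finger pad.
Only numpy, scipy, OpenCV 4.12 (cv2) and the standard library are available. Lean on these libraries where they do the work, as an engineer would, in place of code of your own. Each camera call takes 0.05 s, during which the arm holds its last target. There are 200 camera calls.

## Working session

There is one attempt and no reset: what is moved stays moved. The work goes in short steps, Python scripts to look and compute and a tool call to move; the robot and the scene stay as the last step left them, time stands still between calls to the robot, and variables do not carry over. Pictures are saved under pics/ and viewed, at most 10 in all, crops included, and the job is handed in when it is done.

Besides the shell and the picture viewer there is one more tool, called after "Request:" by a JSON object that holds its "method" and its "body". drive_tool: Moves the arm, as the interface text tells. Its arguments: {"type":"object","properties":{"increments":{"type":"array"},"squeeze":{"type":"number"}},"required":["increments"]}

```bash
mkdir -p pics; ls; python3 - <<'E'
from plant import r,capture,camera_model,job
import cv2
for n in ["scene","side"]:
    cv2.imwrite(f"pics/{n}0.png",capture(n)[:,:,::-1]); m=camera_model(n); print(n,m)
print(r.get_state())
E
```

```text
pics
scene {'camera_matrix': array([[394.57954883,   0.        , 321.01429956],
       [  0.        , 394.57954883, 206.36513307],
       [  0.        ,   0.        ,   1.        ]]), 'rvec': array([ 1.94457436,  1.05899892, -0.53471525]), 'tvec': array([-0.30236753, -0.16034517,  1.48126325])}
side {'camera_matrix': array([[430.23504408,   0.        , 318.22003856],
       [  0.        , 430.23504408, 205.75093252],
       [  0.        ,   0.        ,   1.        ]]), 'rvec': array([ 0.16004234, -2.92315004,  1.00339211]), 'tvec': array([0.56570955, 0.12209448, 1.42645803])}
{'time_s': 0.1, 'joints': array([ 1.65059720e+01,  2.05882593e+01,  6.38895005e-01, -1.84219651e-02,
       -7.01363560e+01, -1.65058566e+01]), 'qd': array([-0.04510412, -0.08908112,  0.10219116,  0.01631476,  0.00949736,
       -0.06586727]), 'joint_torque': array([-1.42273191e-03, -5.84165347e+01,  2.93752134e+01,  7.01551259e+00,
        1.01412315e-02, -6.66964229e-05]), 'tcp_pos': array([ 6.74533932e-01, -3.74631782e-05,  2.11302794e-01]), 'eef_rot': array([ 1.79912891e+02, -7.75158934e-03, -9.00061511e+01]), 'contact_force': array([-0.34549443, -0.91319374,  0.36293798]), 'moment': array([-0.00040662, -0.00710198,  0.01395198]), 'gripper_force': 0.0, 'gripper_width': 0.08753581993437398}
```

View pics/scene0.png

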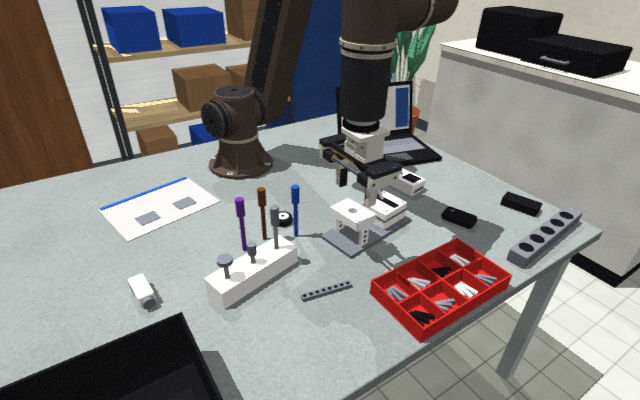

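View pics/side0.png

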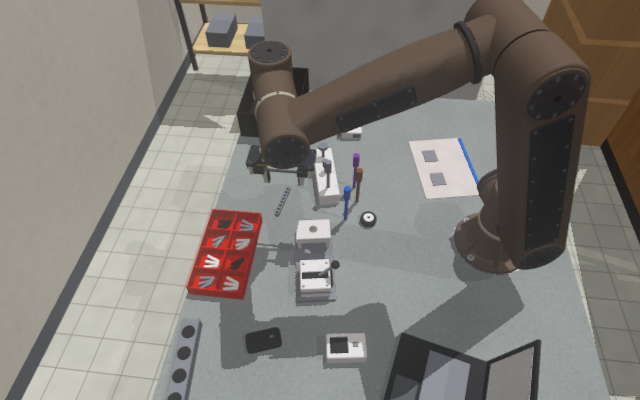

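The scene view shows the rack (purple, brown and blue look-alikes beside it; the long grey axle in the end hole near (275,215)) and the gearbox near (365,215), partly behind the gripper. The side view shows the rack at (326,180), the bearing block at (313,232), the housing at (316,275) and the knob at (336,265), leaning towards the robot.

```bash
cat > h.py <<'E'
import numpy as np, cv2
from plant import r,capture,camera_model,job
def P(m): 
    R=cv2.Rodrigues(m["rvec"])[0]; return R,m["tvec"],m["camera_matrix"]
def ray(m,uv,z):
    R,t,K=P(m); d=R.T@np.linalg.solve(K,[*uv,1]); c=-R.T@t
    return (c+d*(z-c[2])/d[2])
def proj(m,p):
    return cv2.projectPoints(np.atleast_2d(p).astype(float),m["rvec"],m["tvec"],m["camera_matrix"],None)[0][:,0]
E
python3 - <<'E'
from h import *
a=cv2.imread("pics/side0.png")[135:305,270:390]; b=cv2.imread("pics/scene0.png")[175:305,200:420]
cv2.imwrite("pics/cs.png",cv2.resize(a,None,fx=3.5,fy=3.5,interpolation=cv2.INTER_CUBIC)); cv2.imwrite("pics/cb.png",cv2.resize(b,None,fx=3.5,fy=3.5,interpolation=cv2.INTER_CUBIC))
for n in ["scene","side"]:
    R,t,K=P(camera_model(n)); print(n,-R.T@t)
m=camera_model("side")
print(ray(m,(314,229),.1),ray(m,(327,166),.215-.04))
E
```

```text
scene [ 1.25664947 -0.48976061  0.70160114]
side [0.46117131 0.83782893 1.2062672 ]
[0.57299445 0.07564267 0.1       ] [ 0.55290012 -0.12630194  0.175     ]
```

View pics/cs.png

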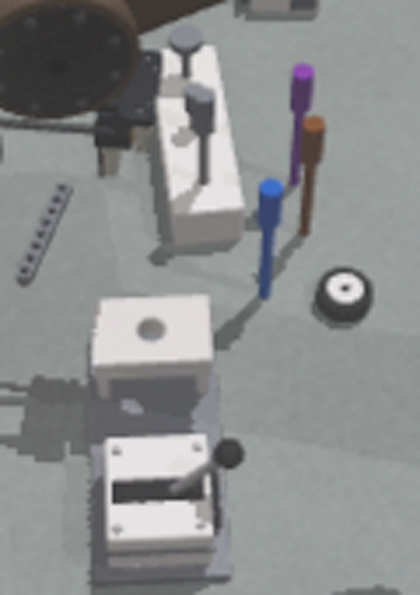

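View pics/cb.png

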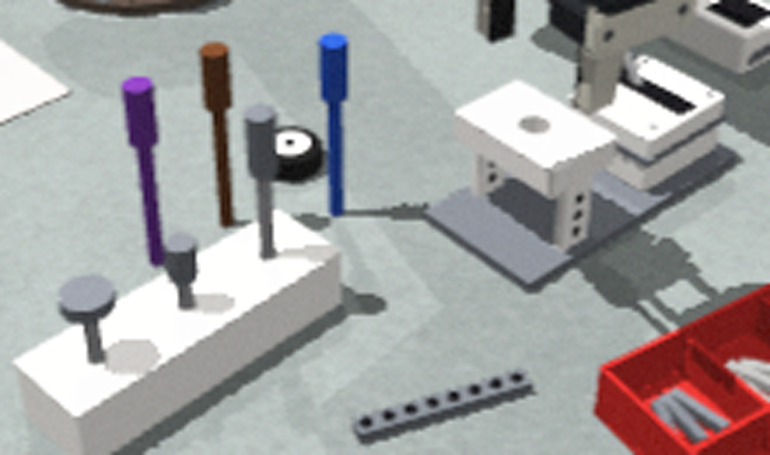

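```bash
cat > fit.py <<'E'
from h import *
from scipy.optimize import least_squares
S=camera_model("side");C=camera_model("scene")
s=lambda u,v:np.array([270+u/3.5,135+v/3.5]); c=lambda u,v:np.array([200+u/3.5,175+v/3.5])
def G(p,L):
    L=np.atleast_2d(L).astype(float); cy,sy=np.cos(p[2]),np.sin(p[2])
    return np.c_[p[0]+cy*L[:,0]-sy*L[:,1],p[1]+sy*L[:,0]+cy*L[:,1],L[:,2]]
x,y,z=.0525,.035,.1
T=-.07
sl=[(0,T,.1),(x,T-y,z),(-x,T-y,z),(-x,T+y,z),(x,T+y,z),(.045,.02,.068),(-.045,.02,.068),(-.045,.12,.068),(.045,.12,.068)]
so=np.array([s(*q) for q in [(151,329),(98,300),(209,297),(212,363),(92,370),(106,437),(205,433),(211,540),(105,543)]])
cl=[(0,T,.1),(-x,T-y,z),(-x,T+y,z),(x,T+y,z),(x,T-y,z)]
co=np.array([c(*q) for q in [(535,124),(455,116),(517,80),(615,145),(549,170)]])
f=lambda p:np.r_[(proj(S,G(p,sl))-so).ravel(),(proj(C,G(p,cl))-co).ravel()]
o=least_squares(f,[.58,.14,0],loss="soft_l1");p=o.x
print("gearbox",p[:2],np.degrees(p[2]),"\n",f(p).reshape(-1,2).round(1).tolist())
print("bore",G(p,sl[0]))
k=lambda q:proj(S,G(p,[.095*np.sin(q),.075,.05+.095*np.cos(q)]))[0]
q=least_squares(lambda q:k(q[0])-s(229,453),[-.5]);print("q",q.x,q.fun,"knob",G(p,[.095*np.sin(q.x[0]),.075,.05+.095*np.cos(q.x[0])]), "hinge",G(p,[0,.075,.05]))
for n,a in {"both":15,"side":9,"scene":6}.items():
    g=lambda w:np.r_[(proj(S,[[w[0],w[1],.175],[w[0],w[1],.05]])-[s(198,92),s(204,183)]).ravel()*(a!=6),(proj(C,[[w[0],w[1],.175],[w[0],w[1],.05]])-[c(261,111),c(267,257)]).ravel()*(a!=9)]
    w=least_squares(g,[.55,-.1]);print(n,w.x,w.fun.round(1))
print("other holes",ray(C,c(184,305),.05),ray(C,c(96,358),.05))
print("blue",ray(C,c(336,213),.0),ray(S,s(265,296),0),"brown",ray(C,c(226,224),0),"wheel",ray(C,c(293,150),.022))
E
python3 fit.py
```

```text
gearbox [0.56592957 0.14743858] 8.69268492058863 
 [[-0.4, 0.6], [-2.1, 0.4], [-0.8, 0.0], [-0.4, -0.4], [-0.2, -1.1], [-1.1, 0.5], [0.0, 0.5], [0.2, -0.4], [-0.4, -0.1], [-0.9, -1.0], [-0.8, -2.3], [-0.5, -0.9], [-0.6, -3.3], [0.3, -0.3]]
bore [[0.576509   0.07824266 0.1       ]]
q [-0.6836891] [-0.41569229  1.09682573] knob [[0.49527633 0.21250787 0.12364854]] hinge [[0.55459448 0.22157707 0.05      ]]
both [ 0.55495488 -0.14370948] [ 0.3  0.8 -1.6 -0.6 -0.5  0.1 -0.1 -1. ]
side [ 0.55305747 -0.14454018] [ 0.9  0.7 -1.  -0.7 -0.  -0.  -0.  -0. ]
scene [ 0.55719425 -0.14404133] [-0.   0.  -0.  -0.  -0.2  0.6  0.2 -0.5]
other holes [ 0.57374728 -0.21850006  0.05      ] [ 0.59013808 -0.2899401   0.05      ]
blue [ 0.48590253 -0.04514492  0.        ] [ 0.47852945 -0.04430176  0.        ] brown [ 0.45145152 -0.12752105  0.        ] wheel [ 0.41749483 -0.04637397  0.022     ]
```

Request:
{"method": "drive_tool", "body": {"increments": [[[1, -0.44, 0.37, -0.1, 0], [1, -0.88, 0.75, -0.2, 0], [1, -0.88, 0.75, -0.2, 0], [1, -0.88, 0.75, -0.2, 0]]]}}

```text
time_s: 0.6
tcp_pos: [0.5846, 0.1065, 0.2366]
eef_rot: [-180.0, 0.0, -89.9]
contact_force: [-0.1, -0.4, -0.3]
gripper_width: 0.0875
gripper_force: 0.0
```

Request:
{"method": "drive_tool", "body": {"increments": [[[1, -0.44, 0.37, 0, -0.024], [1, -0.88, 0.75, 0, -0.024], [1, -0.88, 0.75, 0, -0.024], [1, -0.88, 0.75, 0, -0.024], [1, -0.88, 0.75, 0, -0.024]]]}}

```text
time_s: 1.23
tcp_pos: [0.4958, 0.2103, 0.2358]
eef_rot: [180.0, -0.0, -81.4]
contact_force: [0.9, 0.6, -0.5]
gripper_width: 0.0873
gripper_force: 0.0
```

```bash
python3 - <<'E'
from h import *
st=r.get_state(); m=camera_model("wrist"); w=capture("wrist"); R,t,K=P(m)
print(st["tcp_pos"],st["eef_rot"],-R.T@t); np.savez("w1.npz",**m)
s=capture("side"); c=capture("scene"); cv2.imwrite("pics/scene1.png",c[:,:,::-1])
big=cv2.resize(w,(560,350))[:,:,::-1]
a=cv2.resize(s[200:320,270:390][:,:,::-1],(240,240),interpolation=cv2.INTER_CUBIC)
b=cv2.resize(c[160:280,300:440][:,:,::-1],(420,360)) 
o=np.zeros((600,800,3),np.uint8); o[:350,:560]=big; o[350:590,:240]=a; o[240:600,380:800]=np.where(np.ones((360,420,1))>0,b,0); o[:350,:380]=big[:,:380]
cv2.imwrite("pics/w1.png",w[:,:,::-1])
E
```

```text
[0.49581952 0.21031176 0.23578022] [ 1.79970760e+02 -3.72491357e-02 -8.14227716e+01] [0.50727224 0.13395823 0.40799817]
```

View pics/w1.png

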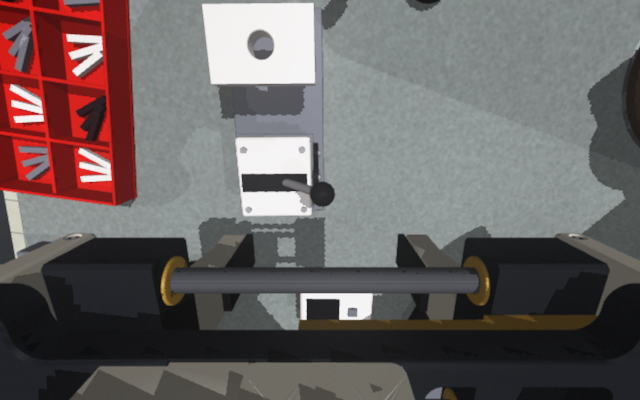

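The wrist view shows the bore at (261,45), the block corners, the housing corners and the knob at (322,194). I'll refit with these points.

```bash
cat >> fit.py <<'E'
print("---wrist")
W=dict(np.load("w1.npz"))
wl=[(0,T,.1),(x,T-y,z),(-x,T-y,z),(-x,T+y,z),(x,T+y,z),(.045,.02,.068),(-.045,.02,.068),(-.045,.12,.068),(.045,.12,.068)]
wo=np.array([(260.5,45),(203,3),(314,2.5),(315,83),(212,84),(236.5,137.5),(311,135.5),(313,214),(242,216)])
fw=lambda p:(proj(W,G(p,wl))-wo).ravel()
o=least_squares(fw,p,loss="soft_l1");p2=o.x
print("gearbox",p2[:2],np.degrees(p2[2]),"\n",fw(p2).reshape(-1,2).round(1).tolist(),"bore",G(p2,wl[0]), "bore ray",ray(W,wo[0],.1))
q=least_squares(lambda q:proj(W,G(p2,[.095*np.sin(q[0]),.075,.05+.095*np.cos(q[0])]))[0]-[322,194],[-.5]);print("q",q.x,q.fun,"knob",G(p2,[.095*np.sin(q.x[0]),.075,.05+.095*np.cos(q.x[0])]), "upright",G(p2,[0,.075,.145]))
E
python3 fit.py | sed -n '/---/,$p'
```

```text
---wrist
gearbox [0.56780091 0.14516695] 9.19505660198898 
 [[0.6, -0.6], [-0.4, 0.6], [0.1, -0.3], [0.5, -0.6], [-0.1, -0.4], [-2.0, -0.5], [-0.0, 0.6], [-0.1, 2.3], [0.5, 1.0]] bore [[0.57898663 0.07606645 0.1       ]] bore ray [0.57951548 0.07666474 0.1       ]
q [-0.65373814] [-0.01445696 -0.06924155] knob [[0.4987836  0.20997099 0.12541252]] upright [[0.55581621 0.2192032  0.145     ]]
```

Request:
{"method": "drive_tool", "body": {"increments": [[[1, 0.006, -0.024, 0.44, -0.0015], [1, 0.006, -0.024, 0.75, -0.0015], [1, 0.006, -0.024, 0.878, -0.0015], [1, 0.006, -0.024, 0.878, -0.0015], [1, 0.006, -0.024, 0.878, -0.0015]]]}}

```text
time_s: 2.0
tcp_pos: [0.499, 0.2114, 0.1323]
eef_rot: [-179.9, 0.0, -80.8]
contact_force: [-0.4, 0.8, 0.1]
gripper_width: 0.0873
gripper_force: 0.0
```

Request:
{"method": "drive_tool", "body": {"increments": [[[-0.6, 0, 0, 0, 0], [-0.6, 0, 0, 0, 0], [-0.6, 0, 0, 0, 0], [-0.6, 0, 0, 0, 0], [-0.6, 0, 0, 0, 0]]], "squeeze": 8}}

```text
time_s: 2.62
tcp_pos: [0.4979, 0.2109, 0.1308]
eef_rot: [180.0, -0.0, -80.8]
contact_force: [-0.7, -0.2, 0.1]
gripper_width: 0.0433
gripper_force: 0.0
```

Request:
{"method": "drive_tool", "body": {"increments": [[[-0.6, 0, 0, 0, 0], [-0.6, 0, 0, 0, 0], [-0.6, 0, 0, 0, 0], [-0.6, 0, 0, 0, 0], [-0.6, 0, 0, 0, 0]]], "squeeze": 8}}

```text
time_s: 3.25
tcp_pos: [0.4979, 0.2109, 0.1308]
eef_rot: [180.0, -0.0, -80.8]
contact_force: [0.4, 0.1, 1.0]
gripper_width: 0.0176
gripper_force: 0.0
```

```bash
python3 - <<'E'
from h import *
st=r.get_state(); print(st["tcp_pos"],st["gripper_width"])
m=camera_model("wrist"); np.savez("w2.npz",**m)
print(proj(m,[st["tcp_pos"]+[0,0,.008],[.4988,.210,.1254]]))
w=capture("wrist"); s=capture("side");c=capture("scene")
o=np.zeros((600,800,3),np.uint8)
o[:400,:640]=w[:,:,::-1]
o[400:,:400]=cv2.resize(s[215:315,250:450],(400,200))[:,:,::-1]
o[400:,400:]=cv2.resize(c[150:250,300:500],(400,200))[:,:,::-1]
cv2.imwrite("pics/w2.png",o)
E
```

```text
[0.4979189  0.21088414 0.13078576] 0.017636746515866244
[[324.74986416 243.70699275]
 [323.69423449 233.86339974]]
```

View pics/w2.png

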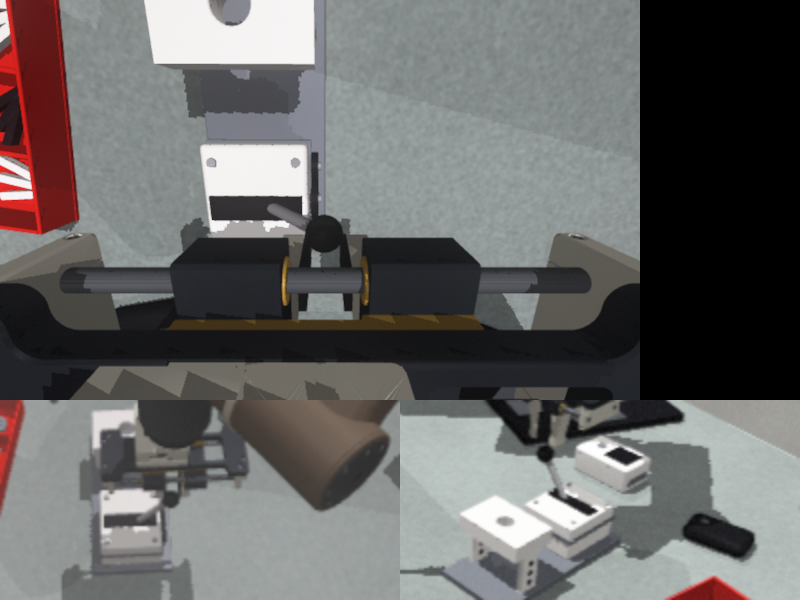

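```bash
cat > tri.py <<'E'
from h import *
from scipy.optimize import least_squares
S=camera_model("side");C=camera_model("scene");W=dict(np.load("w1.npz"));V=dict(np.load("w2.npz"))
O=[(W,(322,194)),(V,(323,233)),(S,(335.5,264.2)),(C,(372.5,177))]
for sel in [(0,1),(2,3),(0,1,2,3),(1,2),(1,3)]:
    f=lambda x:np.r_[*[proj(O[i][0],x)[0]-O[i][1] for i in sel]]
    o=least_squares(f,[.5,.21,.13]);print(sel,o.x.round(4),o.fun.round(1))
# fingertips centre: in wrist2 approx (323,236)?; project tcp axis points
t=r.get_state()["tcp_pos"]
for dz in (-.011,0,.008,.03): print(dz,[proj(m,t+[0,0,dz])[0].round(0).tolist() for m in (V,S,C)])
E
python3 tri.py
```

```text
(0, 1) [0.4989 0.2114 0.1208] [-0.3  0.   0.2 -0. ]
(2, 3) [0.4964 0.2104 0.1241] [-0.8  0.6 -0.9 -0.5]
(0, 1, 2, 3) [0.499  0.21   0.1243] [-0.2 -0.3  0.4  0.2 -1.7  0.4 -0.5 -0.1]
(1, 2) [0.4991 0.2095 0.1252] [ 0.4  0.  -1.7  0. ]
(1, 3) [0.4993 0.2102 0.1237] [-0.1  0.1 -0.4  0.1]
-0.011 [[325.0, 232.0], [334.0, 266.0], [372.0, 178.0]]
0 [[325.0, 239.0], [334.0, 264.0], [372.0, 175.0]]
0.008 [[325.0, 244.0], [334.0, 262.0], [373.0, 172.0]]
0.03 [[325.0, 261.0], [334.0, 258.0], [373.0, 166.0]]
```

The knob is where I predicted, at (0.499, 0.210, 0.124). The fingertips closed just above it, so I'll open, go 10 mm lower and close again.

Request:
{"method": "drive_tool", "body": {"increments": [[[0.5, 0, 0, 0, 0], [0.5, 0, 0, 0, 0], [0.5, 0, 0, 0, 0], [0.5, 0, 0, 0, 0], [0.5, 0, -0.01, 0.08, 0]]]}}

```text
time_s: 4.03
tcp_pos: [0.4996, 0.2115, 0.1215]
eef_rot: [-179.9, 0.0, -80.8]
contact_force: [0.4, 0.5, -0.2]
gripper_width: 0.0614
gripper_force: 0.0
```

Request:
{"method": "drive_tool", "body": {"increments": [[[-0.6, 0, 0, 0, 0], [-0.6, 0, 0, 0, 0], [-0.6, 0, 0, 0, 0], [-0.6, 0, 0, 0, 0], [-0.6, 0, 0, 0, 0]]], "squeeze": 8}}

```text
time_s: 4.65
tcp_pos: [0.4991, 0.2111, 0.1213]
eef_rot: [-180.0, 0.0, -80.8]
contact_force: [-0.6, 0.4, 0.2]
gripper_width: 0.022
gripper_force: 0.0
```

Request:
{"method": "drive_tool", "body": {"increments": [[[-0.6, 0, 0, 0, 0], [-0.6, 0, 0, 0, 0], [-0.6, 0, 0, 0, 0], [-0.6, 0, 0, 0, 0]]], "squeeze": 8}}

```text
time_s: 5.15
tcp_pos: [0.4991, 0.2111, 0.1212]
eef_rot: [180.0, -0.0, -80.8]
contact_force: [0.2, -0.3, -0.3]
gripper_width: 0.0174
gripper_force: 0.0
```

```bash
python3 - <<'E'
from h import *
st=r.get_state(); m=camera_model("wrist"); np.savez("w3.npz",**m)
print([proj(m,st["tcp_pos"]+[0,0,d])[0].round(0).tolist() for d in(-.011,.008)])
w=capture("wrist"); s=capture("side");c=capture("scene")
o=np.zeros((600,800,3),np.uint8)
f=lambda a,k:cv2.resize(a,None,fx=k,fy=k,interpolation=cv2.INTER_CUBIC)[:,:,::-1]
o[:300,:]=f(w[180:330,120:520],2)
o[300:,:400]=f(s[225:300,285:385],4)
o[300:,400:]=f(c[130:205,325:425],4)
cv2.imwrite("pics/w3.png",o)
E
```

```text
[[325.0, 232.0], [325.0, 244.0]]
```

View pics/w3.png

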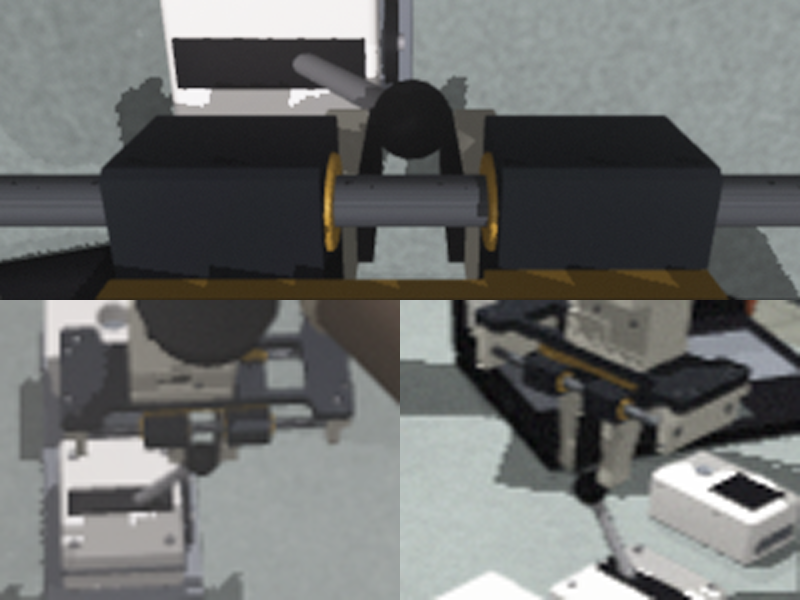

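The knob still looks below the fingertips: the scene and side crops put the tips about 15–20 mm higher than I assumed. I'll open fully, go lower and close slowly.

Request:
{"method": "drive_tool", "body": {"increments": [[[1, 0, 0, 0, 0], [1, 0, 0, 0, 0], [1, 0, 0, 0, 0], [1, 0, 0, 0, 0], [1, 0, 0, 0, 0]]]}}

```text
time_s: 5.92
tcp_pos: [0.4991, 0.2111, 0.1212]
eef_rot: [180.0, -0.0, -80.8]
contact_force: [-0.0, 0.6, -0.5]
gripper_width: 0.062
gripper_force: 0.0
```

Request:
{"method": "drive_tool", "body": {"increments": [[[1, 0, 0, 0, 0], [1, 0, 0, 0.05, 0], [1, 0, 0, 0.125, 0], [1, 0, 0, 0.125, 0]]]}}

```text
time_s: 6.42
tcp_pos: [0.4985, 0.2106, 0.105]
eef_rot: [179.9, -0.1, -80.8]
contact_force: [-1.3, -0.1, 0.2]
gripper_width: 0.0874
gripper_force: 0.0
```

Request:
{"method": "drive_tool", "body": {"increments": [[[-0.2, 0, 0, 0, 0], [-0.2, 0, 0, 0, 0], [-0.2, 0, 0, 0, 0], [-0.2, 0, 0, 0, 0], [-0.2, 0, 0, 0, 0]]], "squeeze": 6}}

```text
time_s: 7.05
tcp_pos: [0.4992, 0.2111, 0.1063]
eef_rot: [-180.0, 0.0, -80.8]
contact_force: [0.1, 0.5, -0.3]
gripper_width: 0.0434
gripper_force: 0.0
```

Request:
{"method": "drive_tool", "body": {"increments": [[[-0.5, 0, 0, 0, 0], [-0.5, 0, 0, 0, 0], [-0.5, 0, 0, 0, 0], [-0.5, 0, 0, 0, 0], [-0.5, 0, 0, 0, 0]]], "squeeze": 6}}

```text
time_s: 7.68
tcp_pos: [0.499, 0.2111, 0.1062]
eef_rot: [180.0, 0.0, -80.8]
contact_force: [-0.6, -0.6, 1.0]
gripper_width: 0.0251
gripper_force: 6.0
```

Request:
{"method": "drive_tool", "body": {"increments": [[[-0.2, 0, 0, 0, 0], [-0.2, 0, 0, 0, 0], [-0.2, 0, 0, 0.05, 0], [-0.2, 0, 0, 0.05, 0]]]}}

```text
time_s: 8.18
tcp_pos: [0.4988, 0.2108, 0.0995]
eef_rot: [179.9, -0.0, -80.8]
contact_force: [0.4, -0.1, 0.3]
gripper_width: 0.0352
gripper_force: 0.0
```

Request:
{"method": "drive_tool", "body": {"increments": [[[-0.6, 0, 0, 0, 0], [-0.6, 0, 0, 0, 0], [-0.6, 0, 0, 0, 0], [-0.6, 0, 0, 0, 0]]], "squeeze": 6}}

```text
time_s: 8.68
tcp_pos: [0.4991, 0.2111, 0.1002]
eef_rot: [-180.0, 0.0, -80.8]
contact_force: [-1.2, -0.1, 0.3]
gripper_width: 0.0258
gripper_force: 5.6
```

```bash
python3 - <<'E'
from h import *
st=r.get_state(); print(st["tcp_pos"],st["eef_rot"],st["joints"],st["gripper_width"])
m=camera_model("wrist"); R,t,K=P(m); print(-R.T@t, R)
E
```

```text
[0.49912985 0.21109864 0.10023791] [-1.79996628e+02  4.29291225e-03 -8.08221293e+01] [ 4.36509533e+01  1.39566781e+01 -2.47580388e+01 -2.08992291e-03
 -5.12800737e+01 -3.44717755e+01] 0.025764225078128897
[0.51129369 0.13475828 0.27241932] [[-9.87127912e-01 -1.59932751e-01  1.97133589e-05]
 [-1.53254816e-01  9.45945971e-01  2.85830687e-01]
 [-4.57323360e-02  2.82148428e-01 -9.58280135e-01]]
```

The knob is gripped (25.8 mm wide). The tips sit about 21 mm above the reported TCP. Next I'll swing the lever upright along its arc.

Request:
{"method": "drive_tool", "body": {"increments": [[[-0.6, 0, -0.1, -0.065, 0], [-0.6, 0, -0.224, -0.121, 0], [-0.6, 0, -0.354, -0.153, 0], [-0.6, 0, -0.478, -0.163, 0], [-0.6, 0, -0.478, -0.163, 0]]], "squeeze": 8}}

```text
time_s: 9.3
tcp_pos: [0.5572, 0.2204, 0.12]
eef_rot: [-179.9, -0.0, -80.8]
contact_force: [-0.2, -1.6, 4.5]
gripper_width: 0.0246
gripper_force: 8.0
```

Request:
{"method": "drive_tool", "body": {"increments": [[[-0.6, 0, 0, 0, 0], [-0.6, 0, 0, 0, 0]]]}}

```text
time_s: 9.55
tcp_pos: [0.556, 0.2202, 0.12]
eef_rot: [-179.9, 0.0, -80.8]
contact_force: [1.8, -1.9, 3.0]
gripper_width: 0.0252
gripper_force: 8.0
```

```bash
python3 - <<'E'
from h import *
st=r.get_state(); print(st["tcp_pos"],st["eef_rot"],st["gripper_width"])
p=np.array([.5678,.14517,np.radians(9.195)])
d=st["tcp_pos"][:2]-p[:2]; print("in gearbox frame",np.array([[np.cos(p[2]),np.sin(p[2])],[-np.sin(p[2]),np.cos(p[2])]])@d)
E
```

```text
[0.55599753 0.22022304 0.12003695] [-1.79940013e+02  5.86865735e-03 -8.08102310e+01] 0.02518853044420858
in gearbox frame [0.00034229 0.0759746 ]
```

Request:
{"method": "drive_tool", "body": {"increments": [[[0.5, 0, 0, 0, 0], [0.5, 0, 0, 0, 0], [0.5, 0, 0, 0, 0], [0.5, 0, 0, 0, 0], [0.5, 0, 0, 0, 0]]]}}

```text
time_s: 10.18
tcp_pos: [0.5557, 0.2203, 0.1197]
eef_rot: [180.0, 0.0, -80.8]
contact_force: [0.1, -0.5, 0.6]
gripper_width: 0.0645
gripper_force: 0.0
```

Request:
{"method": "drive_tool", "body": {"increments": [[[0.5, 0, 0, -0.4, 0], [0.5, 0, 0, -0.8, 0], [0.5, 0, 0, -1, 0], [0.5, 0, 0, -1, 0]]]}}

```text
time_s: 10.68
tcp_pos: [0.5567, 0.2208, 0.2422]
eef_rot: [-179.8, 0.1, -80.8]
contact_force: [0.4, 0.4, -0.6]
gripper_width: 0.0658
gripper_force: 0.0
```

```bash
cat > knob.py <<'E'
from h import *
from scipy.optimize import least_squares
p=np.array([.5678,.14517,np.radians(9.195)])
def kn(q):
    x,y=.095*np.sin(q),.075; c,s=np.cos(p[2]),np.sin(p[2])
    return np.array([p[0]+c*x-s*y,p[1]+s*x+c*y,.05+.095*np.cos(q)])
st=r.get_state(); m=camera_model("wrist"); np.savez("w4.npz",**m); w=capture("wrist"); s=capture("side"); c=capture("scene")
print(st["tcp_pos"],st["gripper_width"])
for n,M,im in [("wrist",m,w),("side",camera_model("side"),s),("scene",camera_model("scene"),c)]:
    e=proj(M,kn(0))[0]; print(n,"expect",e.round(1))
    R,t,K=P(M); rad=K[0,0]*.013/(R@kn(0)+t)[2]
    g=im.max(2); h=int(rad*2.2); u,v=e.round().astype(int); sub=(g[v-h:v+h+1,u-h:u+h+1]<60).astype(np.uint8)
    k,l,sta,ce=cv2.connectedComponentsWithStats(sub)
    for i in range(1,k):
        if sta[i,4]>rad*rad: print("  blob",ce[i]+[u-h,v-h],sta[i,4],"exp area",np.pi*rad**2)
    if n!="scene":
        cv2.imwrite(f"pics/k_{n}.png",cv2.resize(im[max(0,v-90):v+60,max(0,u-75):u+75],None,fx=2.5,fy=2.5)[:,:,::-1])
a,b=cv2.imread("pics/k_wrist.png"),cv2.imread("pics/k_side.png"); H=min(len(a),len(b)); cv2.imwrite("pics/k.png",np.hstack([a[:H],b[:H]])); print(a.shape,b.shape)
E
python3 knob.py
```

```text
[0.5566913  0.22083737 0.24218188] 0.06581050072047984
wrist expect [326.3 196.5]
  blob [326.08786936 185.46111975] 1286 exp area 540.7386186039591
side expect [313.7 261.8]
scene expect [388.  178.2]
  blob [383.09090909 168.40909091] 22 exp area 65.56189195550246
  blob [387.98148148 178.07407407] 54 exp area 65.56189195550246
(375, 375, 3) (375, 375, 3)
```

View pics/k.png

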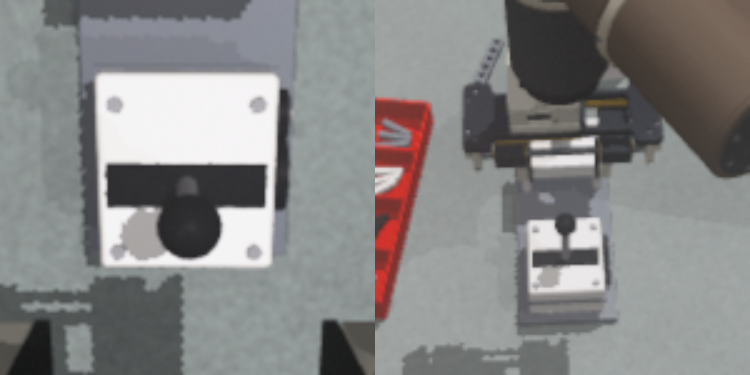

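Neutral is confirmed: the knob is within 0.3 px of its expected upright position. Now over to the axle.

Request:
{"method": "drive_tool", "body": {"increments": [[[1, 0.4, 0.066, 0, 0], [1, 0.8, 0.132, 0, 0], [1, 0.998, 0.165, 0, 0], [1, 0.998, 0.165, 0, 0]]]}}

```text
time_s: 11.32
tcp_pos: [0.5547, 0.0972, 0.2387]
eef_rot: [179.9, -0.0, -80.9]
contact_force: [0.3, 1.1, 0.7]
gripper_width: 0.0874
gripper_force: 0.0
```

Request:
{"method": "drive_tool", "body": {"increments": [[[1, 0.4, 0.066, 0, 0], [1, 0.8, 0.132, 0, 0], [1, 0.998, 0.165, 0, 0], [1, 0.998, 0.165, 0, 0]]]}}

```text
time_s: 11.82
tcp_pos: [0.5546, -0.0233, 0.2388]
eef_rot: [179.9, -0.0, -80.9]
contact_force: [-0.3, -0.7, 0.2]
gripper_width: 0.0881
gripper_force: 0.0
```

Request:
{"method": "drive_tool", "body": {"increments": [[[1, 0.4, 0.066, 0, 0], [1, 0.8, 0.132, 0, 0], [1, 0.96, 0.165, 0, 0], [1, 0.96, 0.165, 0, 0], [1, 0.96, 0.165, 0, 0]]]}}

```text
time_s: 12.45
tcp_pos: [0.5539, -0.1383, 0.2395]
eef_rot: [180.0, 0.0, -80.8]
contact_force: [0.2, -0.0, 0.2]
gripper_width: 0.0877
gripper_force: 0.0
```

```bash
python3 - <<'E'
from h import *
st=r.get_state(); m=camera_model("wrist"); np.savez("w5.npz",**m); w=capture("wrist"); s=capture("side")
print(st["tcp_pos"],st["eef_rot"],st["time_s"],proj(m,[[.555,-.144,.175],[.555,-.144,.05]]))
cv2.imwrite("pics/w5.png",w[:,:,::-1]); cv2.imwrite("pics/s5.png",s[:,:,::-1])
E
```

```text
[ 0.5538946  -0.13832639  0.23948606] [ 1.79984920e+02  1.48105555e-02 -8.07851857e+01] 12.45 [[324.55496232 202.00427752]
 [324.66854524 174.17112875]]
```

View pics/w5.png

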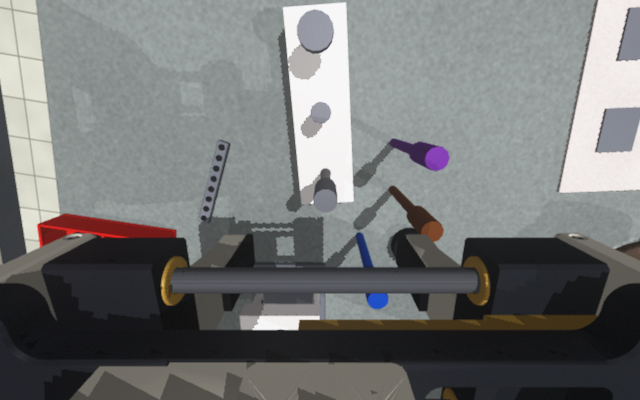

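The wrist view shows the long axle's grip top at (325.5,199), the pulley disc at (315,31), the stub at (320,112), and the look-alike tops: brown (431,230), blue (377,298), purple (435,158).

```bash
python3 - <<'E'
from h import *
m=dict(np.load("w5.npz")); S=camera_model("side");C=camera_model("scene")
st=r.get_state();yaw=np.radians(st["eef_rot"][2]); X=np.array([np.cos(yaw),np.sin(yaw)]);Y=np.array([np.sin(yaw),-np.cos(yaw)])
a=ray(m,(325.5,199),.175); b=ray(m,(325.3,173),.05); print("axle top",a,"base",b)
def loc(n,p): d=p[:2]-a[:2]; print(n,p.round(4),"tool xy from axle mm",(1e3*np.array([X@d,Y@d])).round(1))
from scipy.optimize import least_squares
cc=lambda u,v:np.array([200+u/3.5,175+v/3.5])
for n,w,c in [("blue",(377,298),(334,40)),("brown",(431,230),(215,49)),("purple",(435,158),(138,84))]:
    o=least_squares(lambda x:np.r_[proj(m,x)[0]-w,proj(C,x)[0]-cc(*c)],[.5,-.1,.16]); loc(n+" top",o.x); print(o.fun.round(1))
d=a[:2]-st["tcp_pos"][:2]; print("move tool units",X@d/.12,Y@d/.12)
E
```

```text
axle top [ 0.55462442 -0.14683644  0.175     ] base [ 0.55443803 -0.1456546   0.05      ]
blue top [ 0.4848 -0.0467  0.1624] tool xy from axle mm [-110.1   52.8]
[-0.1  0.4 -0.9  0.8]
brown top [ 0.4511 -0.1293  0.1645] tool xy from axle mm [-33.9  99.3]
[-0.2  0.4 -1.2  0.4]
purple top [ 0.4662 -0.1959  0.1657] tool xy from axle mm [34.2 95.1]
[-0.2  0.2 -0.8 -0. ]
move tool units 0.07204490861535875 0.0058276420795907525
```

Request:
{"method": "drive_tool", "body": {"increments": [[[1, 0.072, 0.006, 0, 0], [1, 0.072, 0.006, 0.25, 0], [1, 0.072, 0.006, 0.55, 0], [1, 0.072, 0.006, 0.8, 0], [1, 0.072, 0.006, 0.9, 0]]]}}

```text
time_s: 13.18
tcp_pos: [0.5535, -0.1481, 0.1301]
eef_rot: [179.9, 0.0, -80.8]
contact_force: [0.0, 0.6, 0.1]
gripper_width: 0.0875
gripper_force: 0.0
```

Request:
{"method": "drive_tool", "body": {"increments": [[[1, 0, 0, 0.1, 0], [1, 0, 0, 0.18, 0], [0, 0, 0, 0.18, 0], [0, 0, 0, 0.18, 0], [0, 0, 0, 0.18, 0]]], "squeeze": 10}}

```text
time_s: 13.8
tcp_pos: [0.5548, -0.1481, 0.1108]
eef_rot: [-179.9, -0.0, -80.8]
contact_force: [0.0, -0.3, -0.2]
gripper_width: 0.0628
gripper_force: 0.0
```

Request:
{"method": "drive_tool", "body": {"increments": [[[-0.3, 0, 0, 0, 0], [-0.3, 0, 0, 0, 0], [-0.3, 0, 0, 0, 0], [-0.3, 0, 0, 0, 0], [-0.3, 0, 0, 0, 0]]]}}

```text
time_s: 14.42
tcp_pos: [0.5544, -0.148, 0.1101]
eef_rot: [180.0, 0.0, -80.8]
contact_force: [0.4, -0.2, -0.2]
gripper_width: 0.0307
gripper_force: 0.0
```

```bash
python3 - <<'E'
from h import *
st=r.get_state(); m=camera_model("wrist"); np.savez("w6.npz",**m); w=capture("wrist"); c=capture("scene")
print(st["tcp_pos"],st["eef_rot"],st["gripper_width"])
f=lambda a,k:cv2.resize(a,None,fx=k,fy=k,interpolation=cv2.INTER_CUBIC)[:,:,::-1]
cv2.imwrite("pics/w6.png",np.hstack([f(w[130:330,220:430],2),f(c[160:293,210:330],3)[:400-1+1][:399].repeat(1,0) if 0 else cv2.resize(f(c[160:293,210:330],3),(360,400))]))
E
```

```text
[ 0.55435217 -0.14802376  0.11013857] [ 1.79996433e+02  3.43870138e-04 -8.08162184e+01] 0.03074769580800179
```

View pics/w6.png

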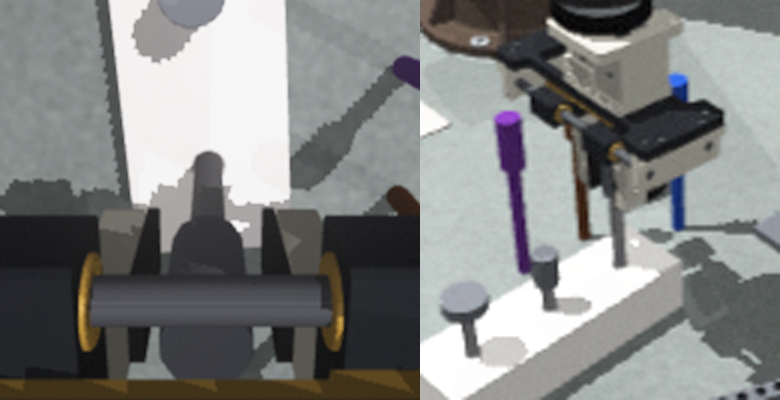

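The fingers sit centred around the long axle's grip, with the tips just above the shaft shoulder. Closing, then lifting.

Request:
{"method": "drive_tool", "body": {"increments": [[[-0.8, 0, 0, 0, 0], [-0.8, 0, 0, 0, 0], [-0.8, 0, 0, 0, 0], [-0.8, 0, 0, 0, 0], [-0.8, 0, 0, 0, 0]]], "squeeze": 30}}

```text
time_s: 15.15
tcp_pos: [0.5544, -0.1481, 0.1102]
eef_rot: [-180.0, -0.0, -80.8]
contact_force: [0.2, 0.4, 0.3]
gripper_width: 0.0217
gripper_force: 30.0
```

Request:
{"method": "drive_tool", "body": {"increments": [[[-0.8, 0, 0, -0.05, 0], [-0.8, 0, 0, -0.15, 0], [-0.8, 0, 0, -0.25, 0], [-0.8, 0, 0, -0.36, 0], [-0.8, 0, 0, -0.36, 0]]]}}

```text
time_s: 15.78
tcp_pos: [0.5551, -0.1481, 0.155]
eef_rot: [-179.9, -0.0, -80.8]
contact_force: [-0.1, -0.3, -1.5]
gripper_width: 0.0215
gripper_force: 30.0
```

Request:
{"method": "drive_tool", "body": {"increments": [[[-0.8, 0, 0, -0.15, 0], [-0.8, 0, 0, -0.4, 0], [-0.8, 0, 0, -0.65, 0], [-0.8, 0, 0, -0.75, 0], [-0.8, 0, 0, -0.75, 0]]]}}

```text
time_s: 16.4
tcp_pos: [0.5544, -0.148, 0.2434]
eef_rot: [-180.0, 0.0, -80.8]
contact_force: [-0.5, 0.0, -2.4]
gripper_width: 0.0217
gripper_force: 30.0
```

```bash
python3 - <<'E'
from h import *
for i in range(1):
    st=r.get_state(); print(st["tcp_pos"],st["gripper_width"],st["contact_force"])
X=np.array([np.cos(np.radians(st["eef_rot"][2])),np.sin(np.radians(st["eef_rot"][2]))]);Y=np.array([X[1],-X[0]])
print("X",X,"Y",Y)
d=np.array([.5792,.0763])-st["tcp_pos"][:2]; print(X@d/.12,Y@d/.12)
E
```

```text
[ 0.55440245 -0.14795013  0.24336383] 0.021742609305769718 [-0.48240794  0.02065303 -2.44270681]
X [ 0.15941928 -0.98721097] Y [-0.98721097 -0.15941928]
-1.811908145611542 -0.5019184100713971
```

Request:
{"method": "drive_tool", "body": {"increments": [[[-0.8, -0.2, -0.06, 0, 0], [-0.8, -0.45, -0.125, 0, 0], [-0.8, -0.7, -0.195, 0, 0], [-0.8, -0.906, -0.251, 0, 0], [-0.8, -0.906, -0.251, 0, 0]]]}}

```text
time_s: 17.02
tcp_pos: [0.5661, -0.0345, 0.2415]
eef_rot: [179.8, 0.0, -80.7]
contact_force: [0.7, -0.5, -1.0]
gripper_width: 0.0215
gripper_force: 30.0
```

Request:
{"method": "drive_tool", "body": {"increments": [[[-0.8, -0.25, -0.07, 0, 0], [-0.8, -0.5, -0.14, 0, 0], [-0.8, -0.75, -0.21, 0, 0], [-0.8, -0.906, -0.251, 0, 0], [-0.8, -0.906, -0.251, 0, 0]]]}}

```text
time_s: 17.65
tcp_pos: [0.5789, 0.0767, 0.2425]
eef_rot: [179.9, -0.0, -80.8]
contact_force: [0.2, -0.3, -0.7]
gripper_width: 0.0212
gripper_force: 30.0
```

Request:
{"method": "drive_tool", "body": {"increments": [[[-0.8, 0, 0, 0, 0], [-0.8, 0, 0, 0, 0]]]}}

```text
time_s: 17.9
tcp_pos: [0.579, 0.0754, 0.2433]
eef_rot: [180.0, -0.0, -80.9]
contact_force: [-0.2, -0.1, -0.7]
gripper_width: 0.0215
gripper_force: 30.0
```

```bash
python3 - <<'E'
from h import *
st=r.get_state(); t=st["tcp_pos"]; print(t,st["time_s"])
for n in ("wrist","scene","side"):
    m=camera_model(n); np.savez(f"{n}7.npz",**m); im=capture(n); cv2.imwrite(f"pics/{n}7.png",im[:,:,::-1])
    a=np.array([t[0],t[1],0]); pr=proj(m,[a+[0,0,z] for z in (.143,.17,.2,.25)]+[[.579,.0762,.1]])
    print(n,pr.round(1).tolist())
    g=cv2.cvtColor(im,cv2.COLOR_RGB2GRAY)
    u,v=pr[0].round().astype(int)
    if n=="scene":
        print(g[v-22:v+34:2,u-18:u+19])
    if n=="wrist":
        print(g[v-60:v+60:4,u-30:u+31:2])
E
```

```text
[0.57901407 0.07537882 0.243273  ] 17.9
wrist [[324.8, 197.2], [324.8, 205.3], [324.8, 216.4], [324.7, 242.9], [324.7, 187.7]]
[[156 154 155 155 155 156 154 154 155 154 155 156 156 156 156 157 155 154
  154 154 157 156 156 154 155 155 155 154 154 154 154]
 [155 156 155 155 156 156 155 155 154 155 156 154 156 157 156 157 155 155
  155 155 154 156 155 155 156 155 156 156 155 155 154]
 [155 155 155 156 156 156 156 156 155 155 155 156 156 156 156 157 156 156
  156 156 156 156 155 156 158 156 154 156 154 155 155]
 [155 157 155 155 157 156 157 156 156 157 156 157 156 156 157 158 156 157
  156 156 156 156 155 156 156 156 156 156 157 156 155]
 [161 156 157 156 155 156 156 157 158 157 157 156 157 156 155 156 157 157
  157 157 157 156 156 156 155 156 157 155 156 155 156]
 [237 236 236 236 237 237 236 237 237 236 237 237 237 237 237 237 237 237
  237 237 237 235 233 233 233 233 233 233 233 233 233]
 [252 252 252 252 252 252 252 252 252 252 252 252 252 252 252 252 252 253
  252 252 252 252 251 251 251 251 251 251 251 251 251]
 [252 252 252 252 252 252 252 252 252 252 252 252 252 252 252 252 252 
[... 2562 characters left out ...]
2  59  60  60  60  59
   60  60  60  60  74 152  95  41  38  40  75 110  98]
 [ 93  88  37  36  38  37 104  64  62  60  60  60  59  58  58  59  58  58
   58  59  59  59  58  57 104  40  38  37  36 115 118]
 [ 93  70  34  32  33  34  50  62  63  60  59  58  58  57  57  56  57  56
   57  57  57  56  56  57  45  35  35  35  33  86 120]]
scene [[352.7, 196.8], [353.4, 188.0], [354.2, 178.0], [355.6, 160.5], [351.9, 210.1]]
[[189 192 159 ... 104 103 105]
 [193 194 191 ... 104 103 105]
 [193 190 193 ... 101 106 103]
 ...
 [180 162 152 ... 125  76  78]
 [180 165 149 ... 121 101  98]
 [174 163 149 ... 135 154 160]]
side [[311.8, 220.7], [311.6, 215.4], [311.4, 209.3], [310.9, 198.7], [312.1, 229.0]]
```

```bash
python3 - <<'E'
from h import *
np.set_printoptions(linewidth=250,threshold=100000)
g=cv2.imread("pics/wrist7.png",0); print("wrist rows172-206 cols310-338"); 
for v in range(174,207): print(v,g[v,310:340])
g=cv2.imread("pics/scene7.png",0); print("scene cols 335-372")
for v in range(166,222,2): print(v,g[v,336:372])
E
```

```text
wrist rows172-206 cols310-338
174 [253 252 252 252 252 252 253 252 252 253 252 252 253 253 253 252 252 252 253 252 253 252 253 252 252 252 252 252 252 252]
175 [253 252 253 252 252 253 253 252 252 252 252 252 251 251 251 251 252 253 253 252 252 253 252 253 253 252 252 253 252 252]
176 [253 253 252 252 253 252 253 252 253 252 246 235 232 226 223 229 234 241 248 252 252 252 252 252 253 252 252 253 252 253]
177 [253 252 252 252 252 252 252 252 246 229 181 138 137 126 115 125 134 152 202 234 246 251 252 253 252 253 252 252 253 252]
178 [252 253 253 252 252 252 250 238 188 121 100 101 101 102 100 100  99 101 109 136 192 238 250 252 253 252 252 252 252 252]
179 [252 252 253 253 252 248 226 163 110 101  99  99 101 100 102 100 101 101 101 101 120 170 233 251 252 253 253 253 252 252]
180 [252 252 253 252 251 229 141 101 100 101 101 102 101 100 101 101 100 101 101 100 101 108 170 238 251 252 252 252 252 253]
181 [252 252 252 251 240 173 100 101 102 100 101 100 101 100 101 100 100 100 101 101 100 100 118 186 240 251 252 252 253 252]
182 [252 252 252 246 198 111 100 101 100 101 101  99 100  99 1
[... 6606 characters left out ...]
254 253 244 204 172 162 167 181 196 235 252 254 254 254 254 254 254 254 254 254 254 254 254 254 254]
214 [177 176 176 178 177 216 249 254 254 254 254 254 254 254 254 254 254 254 254 254 254 254 254 254 254 254 254 254 254 254 254 254 254 254 254 254]
216 [179 174 176 176 176 177 177 179 193 238 252 254 254 254 254 254 254 254 254 253 253 253 253 254 254 254 254 254 254 254 254 254 254 254 254 248]
218 [171 173 177 176 177 176 177 177 173 174 177 194 236 251 254 254 254 254 254 254 253 253 253 252 253 254 254 254 254 254 254 252 241 199 153 153]
220 [156 141 160 166 170 176 176 176 179 177 177 177 176 174 176 216 249 254 254 254 254 254 253 253 253 254 254 254 249 204 153 151 151 151 151 151]
```

```bash
cat > rel.py <<'E'
from h import *
from scipy.optimize import least_squares
W=dict(np.load("wrist7.npz"));C=dict(np.load("scene7.npz"))
th=np.linspace(0,2*np.pi,72); circ=lambda x,y,z,R:np.c_[x+R*np.cos(th),y+R*np.sin(th),0*th+z]
bw=ray(W,(324.1,186.9),.1); bs=ray(C,(352.25,210.3),.1); print("bore wrist",bw,"scene",bs)
for z in (.140,.143,.146):
    f=lambda p:(lambda q:[q[:,0].mean()-324.7,q[:,1].min()-195.2])(proj(W,circ(p[0],p[1],z,.006)))
    o=least_squares(f,[.579,.079]).x
    fs=lambda p:[proj(C,[p[0],p[1],z])[0,0]-354.0, proj(C,circ(p[0],p[1],z,.006))[:,1].max()-197.4]
    o2=least_squares(fs,[.579,.079]).x
    print(z,"tip wrist",o,"scene",o2, "minus bore",(o-bw[:2])*1e3,(o2-bs[:2])*1e3)
g=255-cv2.imread("pics/scene7.png",0).astype(float)
P_=[]
for v in range(184,197):
    a=np.clip(g[v,348:362]-70,0,None); P_.append((v,(a*np.arange(348,362)).sum()/a.sum()))
P_=np.array(P_); k=np.polyfit(P_[:,0],P_[:,1],1); e=proj(C,[[.579,.079,z] for z in(.145,.18)]); print("slope obs",k[0],"exp",(e[1,0]-e[0,0])/(e[1,1]-e[0,1]),np.polyval(k,196))
w=255-cv2.imread("pics/wrist7.png",0).astype(float)
E
python3 rel.py; python3 -c "
from plant import r;s=r.get_state();print(s['tcp_pos'])"
```

```text
bore wrist [0.57986331 0.07536936 0.1       ] scene [0.58016757 0.07653744 0.1       ]
0.14 tip wrist [0.57829767 0.08003574] scene [0.57473238 0.08315209] minus bore [-1.5656458   4.66637474] [-5.43518963  6.6146532 ]
0.143 tip wrist [0.57842662 0.07921825] scene [0.57834953 0.0801113 ] minus bore [-1.43669911  3.84888666] [-1.81803351  3.57385469]
0.146 tip wrist [0.57855556 0.07840076] scene [0.58196669 0.0770705 ] minus bore [-1.30775244  3.03139857] [1.79912261 0.53305619]
slope obs -0.07663813873662008 exp -0.08221593416405917 353.85723123691594
[0.57911205 0.07566891 0.24346549]
```

Relative to the bore, the tip is off by (-1.5, +3.8) mm, and both cameras agree. Correcting, then going down to just above the block for a recheck.

Request:
{"method": "drive_tool", "body": {"increments": [[[-0.8, 0.033, -0.008, 0, 0], [-0.8, 0.033, -0.008, 0.08, 0], [-0.8, 0.033, -0.008, 0.18, 0], [-0.8, 0.033, -0.008, 0.27, 0], [-0.8, 0.033, -0.008, 0.27, 0]]]}}

```text
time_s: 18.68
tcp_pos: [0.58, 0.0723, 0.2094]
eef_rot: [179.9, -0.0, -80.8]
contact_force: [-0.2, 0.2, -1.4]
gripper_width: 0.0216
gripper_force: 30.0
```

Request:
{"method": "drive_tool", "body": {"increments": [[[-0.8, 0, 0, 0, 0], [-0.8, 0, 0, 0, 0], [-0.8, 0, 0, 0, 0]]]}}

```text
time_s: 19.05
tcp_pos: [0.5809, 0.0726, 0.2113]
eef_rot: [-180.0, 0.0, -80.8]
contact_force: [-0.3, 0.1, -1.6]
gripper_width: 0.0214
gripper_force: 30.0
```

```bash
cat > look.py <<'E'
from h import *
import sys
np.set_printoptions(linewidth=250,threshold=100000)
tag=sys.argv[1]
st=r.get_state(); t=st["tcp_pos"]; print(t,st["eef_rot"],st["gripper_width"],st["contact_force"],st["time_s"])
for n in ("wrist","scene"):
    m=camera_model(n); np.savez(f"{n}{tag}.npz",**m); im=capture(n); cv2.imwrite(f"pics/{n}{tag}.png",im[:,:,::-1])
    g=cv2.cvtColor(im,cv2.COLOR_RGB2GRAY); tip=np.array([t[0]-.0006,t[1]+.0038,t[2]-.1003])
    e=proj(m,[tip,[.580,.0757,.1]]).round(1); print(n,e.tolist()); u,v=e[1].round().astype(int)
    v0,v1,w=(v-14,v+22,17) if n=="wrist" else (v-14,v+6,12)
    print("cols",u-w,"..")
    for k in range(v0,v1): print(k,g[k,u-w:u+w+1])
E
python3 look.py 8
```

```text
[0.58088    0.07255485 0.2113372 ] [-1.79961566e+02  1.06559304e-02 -8.08152378e+01] 0.021377702257751093 [-0.25655435  0.09976376 -1.57749873] 19.05
wrist [[324.9, 200.9], [325.3, 197.3]]
cols 308 ..
183 [252 253 253 253 253 253 253 253 253 253 253 253 253 253 253 253 253 253 253 253 253 253 253 253 252 251 251 251 251 251 251 251 251 251 251]
184 [251 252 252 252 252 252 253 253 253 253 252 253 253 253 253 253 252 252 251 252 253 253 253 253 252 251 251 251 251 251 251 251 251 251 251]
185 [251 251 251 251 251 251 252 253 253 253 253 253 252 250 245 238 235 230 230 237 243 247 251 252 252 251 251 251 251 251 251 251 251 251 251]
186 [251 251 251 251 251 251 252 253 253 253 252 246 234 214 172 138 137 127 127 147 165 196 228 243 249 251 251 251 251 251 251 251 251 251 251]
187 [251 251 251 251 251 251 251 252 251 248 238 193 140 121 102 101 102 101 100 102 101 109 137 179 223 245 250 251 251 251 251 251 251 251 251]
188 [251 251 251 251 251 251 251 249 240 207 158 119 102 100 100 101 101 101 100 101 100 101 100 109 137 193 238 249 251 251 251 251 251 251 251]
189 [251 251 251 251 25
[... 5827 characters left out ...]
153 150 152 150 159 167 173 228 233 202 246 247 245 246 203 201]
210 [253 253 253 253 253 253 253 247 192 155 150 151 150 159 167 170 179 183 195 200 203 201 199 201 200]
211 [253 253 253 253 253 253 254 252 226 175 153 150 154 160 167 173 166 192 221 226 223 224 226 226 225]
212 [252 253 253 253 253 253 254 254 254 245 208 174 165 171 180 197 228 251 254 254 254 254 254 254 254]
213 [232 250 253 253 253 254 254 254 254 254 254 248 238 237 239 249 254 254 254 254 254 254 254 254 254]
214 [177 210 246 254 254 254 254 254 254 254 254 254 254 253 253 253 253 254 254 254 254 254 254 254 254]
215 [177 177 179 231 252 254 254 254 254 254 254 254 254 253 253 253 253 253 254 254 254 254 254 254 254]
```

The shaft is centred to within about 0.8 mm. A small trim, then down.

Request:
{"method": "drive_tool", "body": {"increments": [[[-0.8, 0, 0.005, 0, 0], [-0.8, 0, 0.005, 0.04, 0], [-0.8, 0, 0.005, 0.1, 0], [-0.8, 0, 0.005, 0.16, 0], [-0.8, 0, 0.005, 0.22, 0]]]}}

```text
time_s: 19.77
tcp_pos: [0.58, 0.0723, 0.1838]
eef_rot: [180.0, -0.0, -80.8]
contact_force: [-0.4, 0.6, -1.1]
gripper_width: 0.0217
gripper_force: 30.0
```

Request:
{"method": "drive_tool", "body": {"increments": [[[-0.8, 0, 0, 0.06, 0], [-0.8, 0, 0, 0.12, 0], [-0.8, 0, 0, 0.18, 0], [-0.8, 0, 0, 0.247, 0], [-0.8, 0, 0, 0.247, 0]]]}}

```text
time_s: 20.4
tcp_pos: [0.5797, 0.0722, 0.1541]
eef_rot: [179.9, -0.0, -80.8]
contact_force: [-0.3, 0.8, -1.1]
gripper_width: 0.0215
gripper_force: 30.0
```

Request:
{"method": "drive_tool", "body": {"increments": [[[-0.8, 0, 0, 0, 0], [-0.8, 0, 0, 0, 0], [-0.8, 0, 0, 0, 0]]]}}

```text
time_s: 20.78
tcp_pos: [0.5803, 0.0724, 0.1552]
eef_rot: [-180.0, 0.0, -80.8]
contact_force: [-0.2, -0.1, -2.3]
gripper_width: 0.0215
gripper_force: 30.0
```

```bash
sed -i 's/v-14,v+6,12/v-6,v+24,12/' look.py; python3 look.py 9
```

```text
[0.58028599 0.0724136  0.15520365] [-1.79969533e+02  7.59992572e-03 -8.08181942e+01] 0.02145663239832327 [-0.21618903 -0.06977872 -2.31641331] 20.775
wrist [[324.8, 200.9], [324.5, 215.3]]
cols 307 ..
201 [251 250 250 250 250 251 251 251 250 250 249 246 240 223 206 200 188 172 172 183 192 208 227 239 246 249 250 250 250 250 250 250 251 250 250]
202 [250 250 251 251 251 250 250 250 249 244 231 206 167 127 117 102  96  95  98 101 102 101 121 164 208 236 246 249 250 250 250 250 250 250 250]
203 [250 251 251 250 250 250 250 249 237 196 153 116  94  94  96 100 103 105 108 100  88  87  87  96 127 168 212 239 249 251 250 250 250 250 250]
204 [251 251 250 251 250 250 247 233 183 117  99  98  95  94  97 100 103 106 108 106  99  99  95  90  94 106 131 188 234 248 250 250 250 250 250]
205 [250 250 250 250 250 247 226 163 117  99  99  98  95  94  98 100 104 106 108 110 111 113 108  96  92  97  97 125 175 232 249 250 250 250 250]
206 [251 250 250 250 248 234 172 106  99 100  99  98  93  95  97 100 104 106 107 109 113 113 114 102  94  98  98  97 114 177 235 249 250 250 250]
207 [250 250 250 249 23
[... 6887 characters left out ...]
 86 136 172 178 180 178 180 179 175 157 154 154 155 152 150 158]
228 [153 132 113  95  74  76  76  78  73  74  81 117 157 169 175 178 177 168 159 153 154 155 154 153 156]
229 [131  97  76  77  77  76  77  75  76  74  76  77  88 126 162 173 179 172 156 152 153 149 152 157 157]
230 [ 80  76  73  76  74  73  78  78  77  77  77  75  74  77 103 149 172 167 153 146 135 136 149 155 148]
231 [ 76  75  75  76  76  77  77  77  74  75  75  74  75  75  79  93 128 143 126 120 128 137 149 151 114]
232 [ 84  80  77  76  78  77  75  77  76  77  77  78  77  77  77  74  84  88  92 111 129 140 150 155 116]
233 [126  91  83  76  76  76  76  77  77  77  76  80  76  76  72  77  72  80  93 110 127 141 151 157 139]
```

```bash
python3 -c "
from plant import r,job
s=r.get_state();print(s['tcp_pos'],abs(s['qd']).max(),s['gripper_force'])
print(job.close_job())"
```

```text
[0.58018216 0.07238671 0.15508861] 0.11761062172370951 29.987415075302124
the job is handed in; nothing more can be done
None
```

I stood the lever upright, lowered the long axle through the bore with no sign of contact, and handed the job in still holding it there: centred within about 1 mm and, by my estimate, 20 mm out below the block (that end is hidden from the cameras).

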